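# Reset the tripped breaker

## Robot

A 6-joint arm with a two-finger parallel gripper is mounted at the origin on a cart in front of the work surface, level with it; the furniture and walls round the work are solid. World frame = base frame: x ahead of the robot, y to its left, z up, the work surface at z = 0. Lengths are in mm, angles in rad, forces in N, time in s.
With the tool pointing down it reaches from about 400 to 925 mm from the base axis. Payload 12.5 kg.
Tool frame: the origin (TCP) lies at the very end of the fingers, on their centre line; the grasp point (between the pads) lies 19 mm behind it; z points along the fingers, y is the line along which they close (so a half turn about z gives the same grasp; the last joint's range is limited). The gripper opens to 95 mm and grips with 3 to 60 N. Pads are 20 mm wide; open, the fingers measure 119 mm over their backs; the gripper's body (75 mm by 180 mm) begins 59 mm behind the grasp point.
Start: joints at [-1.336, 0.491, 1.559, -0, 1.092, -0.106], TCP at [208.925, -589.068, 182.561] pointing down, gripper open.
Joint ranges: [-3.1, 3.1], [-0.84, 2.19], [0.05, 2.79], [-1.13, 4.28], [0.06, 2.93], [-2.69, 2.69]. Speed limits (rad/s): [2.22, 2.22, 2.79, 3.14, 3.14, 3.14].

## Interface

Orientations are given as [roll, pitch, yaw] about the fixed x, y, z axes, in that order (R = Rz(yaw) Ry(pitch) Rx(roll)).
In Python, from cell import env, job, read_camera, camera_info gives the robot as it stands (env), with the cameras as plain functions and the job (job).
- The arm moves only by the tool tcp_steps, called after "Call:" in YAML: its name, and indented under it one key for each argument. Schema: {"type":"object","properties":{"ticks":{"type":"array","items":{"type":"array","items":{"type":"array","items":{"type":"number"},"minItems":5,"maxItems":5},"minItems":1,"maxItems":5},"minItems":1,"maxItems":1},"only":{"type":"string"},"quiet":{"type":"boolean"},"lines":{"type":"string"}},"required":["ticks"],"additionalProperties":false}. ticks is a list that holds a single list of rows (three levels of brackets), with 1 to 5 rows, each of 5 numbers: dx, dy, dz in parts of the range, where 1.0 means 0.5 m, then a turn about the tool's z in a scale on which 1.0 is 90 degrees, then the opening from 0.0 (shut) to 1.0 (fully open); each row is the pose to reach, as a shift and turn from the pose commanded when the call began, along the tool's axes at that moment; what a row does not reach only later rows make up. A row lasts 1/12 s, in which the tool goes at most 41.7 mm and 0.125 rad, less where a joint would pass 70% of its speed; a pose out of reach is approached as far as the arm can. The fingers move at their own pace and stop on an object; the grip force is fixed at half the most. Time passes only in rows, so rows that do not move let the fingers close. The tool returns the time, the measured TCP pose, the force, the opening and the grip force at its end. only (a regular expression) keeps the lines of the reply that match it, lines (a string "A,B") keeps lines A to B, and quiet returns only ok. Shift and turn numbers lie between -1 and 1, and a call with a number outside is refused. Input that does not fit is refused with a message, and nothing moves.
- env.state(): the state, without advancing time (a new reading comes with each control period).
- read_camera(name): name is "side" or "top"; returns (picture, depth): 384x512x3 uint8, red, green, blue; 384x512 float32, mm along the optical axis (not along the pixel's ray), 0 where there is no reading.
- camera_info(name): a dict with "vertical_fov" (degrees; the focal length in pixels is half the picture's height over the tangent of half this angle, whatever the lens; pixels are square), "cx", "cy" (the principal point, pixels), "origin" and "attitude" of the camera in the world. Camera axes: x right, y down, z forward; pixel columns grow to the right and rows downward; lengths in mm; the calibration is good to about 2 mm. A picture is of the moment at which its call begins. camera_info takes no time and is no camera call.
- job.job_done(): hands the job in; it is judged then, once.
The state is a dict: "t": time; "joints": joint angles; "qvel": joint speeds; "tau": joint torques, N m; "eef_pos": TCP position; "tcp_rot": TCP orientation; "ft_force": force on the tool from outside, world axes, zero at the start; "moment": the same for the moment, N m; "opening": opening from 0.0 (shut) to 1.0 (fully open); "grip_force": force on a finger pad.
Only numpy, scipy, OpenCV 4.12 (cv2) and the standard library are available. Lean on these libraries where they do the work, as an engineer would, in place of code of your own. Each camera call takes 0.05 s, during which the arm holds its last target. There are 200 camera calls.

## Task

One breaker on the distribution board has tripped: its lever stands half way between off and on. Reset it with light fingertip pushes: first push its lever fully toward you to off, so that it re-arms, and then fully away from you to on, and draw the hand clear. Do not touch the other three breakers, one of which is off on purpose, and leave the tools and things round the board where they are.

Things in the scene. Friction and masses are not known exactly. Their poses are not given: they have to be found in the camera images.
- board: distribution board lying on its back, fixed: dark grey tub, light grey cover, 160 x 310 mm, cover top 80 mm above the table (lip and screws 2.5 mm more; cable glands stick out 18 mm at the far side). Four breakers in a row in its slot, 63 mm apart. Origin: centre of its underside, on the table; x away from the robot, across the row, toward 'on'; y along the row; z up
- breaker_tripped: the tripped white three-pole breaker, 45 mm (board x) by 54 mm, fixed in the board. Origin: centre of its underside, 20 mm above the table; axes as the board's; top face at z = +70 mm in its frame; lever pivot at x = 0, z = +64 mm. Which place in the row it has varies
- lever_tripped (a joint): lever of the tripped breaker, rad: 0 fully off (leans 0.45 rad toward the robot), 0.45 upright, 0.9 fully on (leans 0.45 rad away); starts half way. Black bar 42 mm wide along the row, 8 mm thick, tip 28 mm from the pivot (19 mm above the breaker's top at the ends). Stays put near the middle; from 0.25 rad past upright it snaps to that end and stays. Moving it off an end takes 3 to 8 N at the tip
- lever_tripped_tip (a point): middle of the tip of the tripped breaker's lever
- breaker_spare: the breaker that is switched off on purpose: a white three-pole breaker, 45 mm (board x) by 54 mm, fixed in the board. Origin: centre of its underside, 20 mm above the table; axes as the board's; top face at z = +70 mm in its frame; lever pivot at x = 0, z = +64 mm. Its lever is like the tripped one's. To be left alone
- lever_spare (a joint): lever of the breaker that is off on purpose, rad: 0 fully off (leans 0.45 rad toward the robot), 0.45 upright, 0.9 fully on (leans 0.45 rad away); starts at 0 and stays there
- breaker_fed_a: a healthy breaker, switched on: white three-pole breaker, 45 mm (board x) by 54 mm, fixed in the board. Origin: centre of its underside, 20 mm above the table; axes as the board's; top face at z = +70 mm in its frame; lever pivot at x = 0, z = +64 mm. To be left alone
- lever_fed_a (a joint): its lever, rad: 0 fully off (leans 0.45 rad toward the robot), 0.45 upright, 0.9 fully on (leans 0.45 rad away); starts at 0.9 and stays there
- breaker_fed_b: another healthy breaker, switched on: white three-pole breaker, 45 mm (board x) by 54 mm, fixed in the board. Origin: centre of its underside, 20 mm above the table; axes as the board's; top face at z = +70 mm in its frame; lever pivot at x = 0, z = +64 mm. To be left alone
- lever_fed_b (a joint): its lever, rad: 0 fully off (leans 0.45 rad toward the robot), 0.45 upright, 0.9 fully on (leans 0.45 rad away); starts at 0.9 and stays there
- screwdriver_green: green-handled screwdriver, 190 mm long, 28 mm high, lying loose left of the board; origin at the middle of its underside. To be left alone
- pliers_red: red-handled pliers, 171 mm long, 13 mm high, lying loose right of the board; origin at the middle of the underside. To be left alone
- tape_roll: black roll of tape, 102 mm wide, 19 mm high, lying loose at the left; origin at the centre of its underside. To be left alone
- hinged_tin: flat red tin, 82 by 107 by 23 mm, loose at the left; origin at the centre of its underside. To be left alone
- jar_clear: clear jar with a screw cap, 44 mm wide, 82 mm high, standing loose at the right; origin at the centre of its underside. To be left alone

How it is judged:
By the outcome, as a careful person would: the job done as asked, in the order asked, and still so for the second after the job is handed in, with the robot touching nothing.
It also fails if it takes over 38 s, if anything falls off the work surface, if the arm or the gripper's body presses on something with over 40 N, if the wrist force passes 120 N, or if a joint passes its speed limit or range.

## Working session

There is one attempt and no reset: what is moved stays moved. The work goes in short steps, Python scripts to look and compute and a tool call to move; the robot and the scene stay as the last step left them, time stands still between calls to the robot, and variables do not carry over. Pictures are saved under pics/ and viewed, at most 10 in all, crops included, and the job is handed in when it is done.

```bash
ls; mkdir -p pics
```

Create h.py:
```python
from cell import env, job, read_camera, camera_info
import numpy as np, cv2
from scipy.spatial.transform import Rotation as R
def cam(n):
    i=camera_info(n); f=192/np.tan(np.radians(i["vertical_fov"])/2)
    return i,f
```

Run:
```python
from h import *
for n in("top","side"):
    p,d=read_camera(n); np.savez(n,p=p,d=d); cv2.imwrite(f"pics/{n}0.png",p[:,:,::-1]); print(n,camera_info(n))
print(env.state())
```

```text
cell.py
pics
top {'vertical_fov': 45.23062135353953, 'cx': 258.902567930945, 'cy': 187.18442185088182, 'origin': array([ 535.11989232,  -29.02471882, 1497.88586344]), 'attitude': array([-3.07530581,  0.00486446, -1.59569435])}
side {'vertical_fov': 49.248909416055604, 'cx': 256.2706862115618, 'cy': 188.2377921456526, 'origin': array([ 868.88319076, -608.27558269, 1256.0914118 ]), 'attitude': array([-2.64161684,  0.01086879,  0.35318614])}
{'t': 0.1, 'joints': array([-1.33557274e+00,  4.91499489e-01,  1.55936934e+00,  3.71773386e-05,
        1.09168583e+00, -1.05609509e-01]), 'qvel': array([-0.00132709, -0.00131298,  0.00020826, -0.00076593, -0.0008265 ,
       -0.0012788 ]), 'tau': array([ 2.65969269e-03, -6.13621688e+01, -2.58605629e+01,  6.94023189e-02,
        4.70129214e-02, -5.92465699e-05]), 'eef_pos': array([ 208.89139909, -588.81286797,  182.02666748]), 'tcp_rot': array([-3.14063948e+00, -1.34199215e-04,  3.40815875e-01]), 'ft_force': array([ 0.90317868, -0.0534906 , -0.91353421]), 'moment': array([-0.00022104, -0.02371426,  0.0668283 ]), 'grip_force': 0.0, 'opening': 0.9991713059549302}
```

View pics/top0.png

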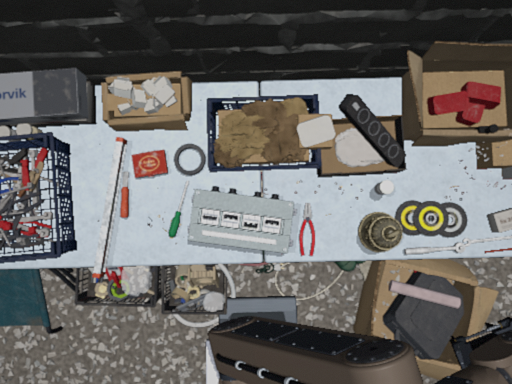

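View pics/side0.png

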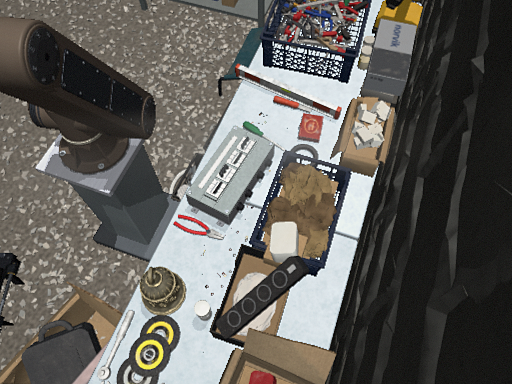

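The top view shows the board at about x 188–295, y 188–255, with four breakers at (210,217), (231,219), (250,223) and (270,226). I'll zoom in on both views.

Run:
```python
from h import *
t=np.load("top.npz")["p"][180:265,180:305]; s=np.load("side.npz")["p"][115:230,175:285]
cv2.imwrite("pics/tc.png",cv2.resize(t[:,:,::-1],None,fx=6.4,fy=6.4,interpolation=cv2.INTER_CUBIC))
cv2.imwrite("pics/sc.png",cv2.resize(s[:,:,::-1],None,fx=5.2,fy=5.2,interpolation=cv2.INTER_CUBIC))
```

```text
(no output)
```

View pics/tc.png

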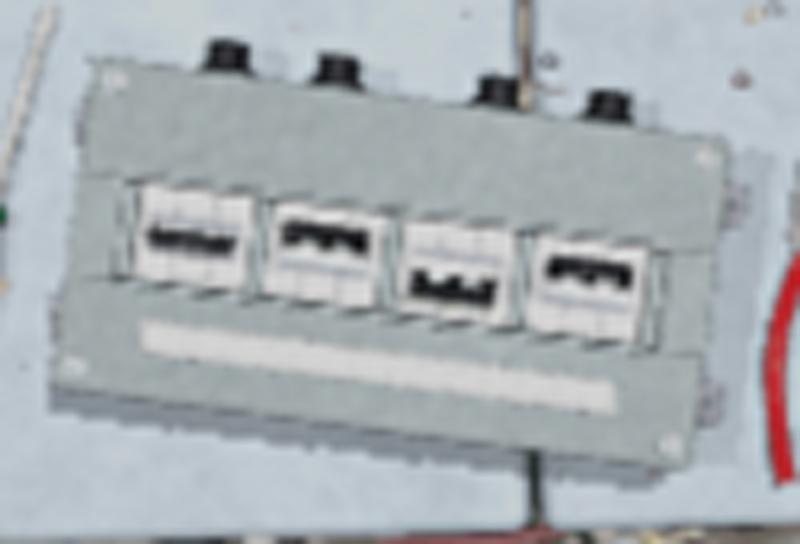

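View pics/sc.png

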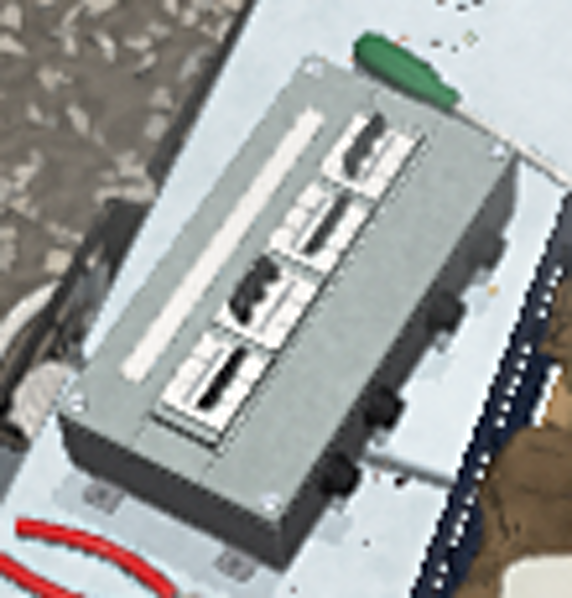

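The leftmost breaker is tripped: in the top crop its lever sits in the middle at (192,240), which is full-frame (210,217.5). The second and fourth are on, and the third is off. Next I'll measure the four breakers and the cover.

Add to h.py:
```python
def ray(n,uv,z):
    i,f=cam(n); M=R.from_euler("xyz",i["attitude"]).as_matrix(); uv=np.atleast_2d(uv)
    d=np.c_[(uv[:,0]-i["cx"])/f,(uv[:,1]-i["cy"])/f,np.ones(len(uv))]@M.T
    return i["origin"]+d*((z-i["origin"][2])/d[:,2])[:,None]
def breakers(n,p,roi):
    x0,y0,x1,y1=roi; c=p[y0:y1,x0:x1].astype(int)
    m=((c.min(2)>205)&(c.max(2)-c.min(2)<18)).astype(np.uint8)
    m=cv2.morphologyEx(cv2.resize(m*255,None,fx=4,fy=4,interpolation=cv2.INTER_LINEAR),cv2.MORPH_CLOSE,np.ones((13,13)))
    m=(m>127).astype(np.uint8)
    out=[]
    for k in cv2.findContours(m,cv2.RETR_EXTERNAL,cv2.CHAIN_APPROX_NONE)[0]:
        if cv2.contourArea(k)<1500: continue
        r=cv2.minAreaRect(k); out.append((np.array(r[0])+.5)/4-.5+[x0,y0]); print(n,out[-1],np.array(r[1])/4,r[2])
    return np.array(out)
```

Run:
```python
from h import *
p=np.load("top.npz")["p"]; print(p[225,209],p[211,206],p[217,197], p[200,220])
b=breakers("top",p,(195,200,290,240)); print(ray("top",b,90).round(1))
c=np.array([[95,58],[725,137],[690,465],[52,385]])/6.4+[180,180]-.4
w=ray("top",c,80); print(w.round(1),w.mean(0)); e=w[0]-w[1]; print(np.arctan2(-e[0],e[1]),np.linalg.norm(e))
lt=ray("top",[[209.6,217.1]],109); print("lever tip top",lt)
# side: cover corners from crop
s=np.array([[310,57],[512,152],[280,525],[65,405]])/5.2+[175,115]-.4
w=ray("side",s,80); print(w.round(1),w.mean(0))
print("lever side",ray("side",np.array([[363,150]])/5.2+[175,115]-.4,106))
d=np.load("top.npz")["d"];i,f=cam("top");print("depth z cover",i["origin"][2]-d[200,220:260:8], "breaker", i["origin"][2]-d[224,208])
```

```text
[165 173 174] [213 212 212] [164 173 175] [161 170 171]
top [234.78599167 236.75144958] [65.30552673  4.72245312] 7.4958577156066895
[[479.6  52.6  90. ]]
[[ 629.8  174.4   80. ]
 [ 584.2 -127.9   80. ]
 [ 428.1 -106.5   80. ]
 [ 473.6  197.4   80. ]] [528.9252611   34.35178357  80.        ]
-0.14996210140074503 305.73447743319093
lever tip top [[541.02498363 125.96965747 109.        ]]
[[ 476.2  197.6   80. ]
 [ 628.8  170.7   80. ]
 [ 587.1 -129.5   80. ]
 [ 432.6  -99.4   80. ]] [531.17612721  34.86931975  80.        ]
lever side [[544.06875719 122.68048316 106.        ]]
depth z cover [78.25475992 81.20800699 78.05175699 84.82592691 76.0418693 ] breaker 92.04577554602884
```

Run:
```python
from h import *
def crop(n,a): return np.array(a)/(6.4 if n=="top" else 5.2)+([180,180] if n=="top" else [175,115])-.4
X=np.array([np.cos(-.15),np.sin(-.15)]);Y=np.array([-X[1],X[0]])
for n,a in (("top",[[195,236],[324,256],[458,274],[587,290]]),("side",[[373,153],[320,223],[262,305],[214,388]])):
    w=ray(n,crop(n,a),90)[:,:2]; print(n,w.round(1),np.diff(w,axis=0).round(1)); q=w-[530,34.6]; print((q@np.c_[X,Y]).round(1))
l=ray("top",crop("top",[[192,240]]),112)[:,:2]; print("lever tip",l,(l-[530,34.6])@np.c_[X,Y])
print(env.state()["eef_pos"],env.state()["t"])
```

```text
top [[543.  126.6]
 [531.9  65.3]
 [521.8   1.7]
 [512.7 -59.4]] [[-11.  -61.3]
 [-10.1 -63.6]
 [ -9.1 -61.2]]
[[ -0.9  92.9]
 [ -2.7  30.7]
 [ -3.2 -33.7]
 [ -3.1 -95.6]]
side [[546.5 132.8]
 [534.   71.1]
 [522.2   2.5]
 [517.  -62. ]] [[-12.5 -61.7]
 [-11.7 -68.7]
 [ -5.2 -64.5]]
[[  1.6  99.6]
 [ -1.5  36.7]
 [ -2.9 -32.9]
 [  1.6 -97.5]]
lever tip [[541.01222861 125.63486889]] [[-2.71550765 91.65829232]]
[ 208.89139909 -588.81286797  182.02666748] 0.1
```

Careful with the scale: shifts go in shares of 0.5 m and turns go in shares of 90 degrees. That gives: -115 mm / 500 = -0.23, -95 mm / 500 = -0.19, 0.496 rad / 1.5708 = 0.3158.

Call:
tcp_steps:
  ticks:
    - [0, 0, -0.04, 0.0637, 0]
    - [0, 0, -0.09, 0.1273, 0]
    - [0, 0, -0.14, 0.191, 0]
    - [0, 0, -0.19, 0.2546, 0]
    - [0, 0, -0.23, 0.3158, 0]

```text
refused: ticks: the value is too long (schema: maxItems 1). Nothing was moved.
```

Nothing moved. I misread the format; it is a list holding one list of rows, three levels of brackets. Resending.

Call:
tcp_steps:
  ticks:
    - [[0, 0, -0.04, 0.0637, 0], [0, 0, -0.09, 0.1273, 0], [0, 0, -0.14, 0.191, 0], [0, 0, -0.19, 0.2546, 0], [0, 0, -0.23, 0.3158, 0]]

```text
t: 0.52
eef_pos: [208.9, -589.1, 299.2]
tcp_rot: [3.141, -0.0, -0.16]
ft_force: [-0.8, -0.2, -0.5]
opening: 0.707
grip_force: 0.0
```

To row units: -180 mm / 500 = -0.36, -144 mm / 500 = -0.288.

Call:
tcp_steps:
  ticks:
    - [[0.024, -0.072, 0, 0, 0], [0.048, -0.144, 0, 0, 0], [0.072, -0.216, 0, 0, 0], [0.096, -0.288, 0, 0, 0], [0.12, -0.36, 0, 0, 0]]

```text
t: 0.93
eef_pos: [296.3, -418.7, 297.3]
tcp_rot: [-3.141, 0.0, -0.156]
ft_force: [1.3, -0.2, -0.2]
opening: 0.358
grip_force: 0.0
```

Call:
tcp_steps:
  ticks:
    - [[0.024, -0.072, 0, 0, 0], [0.048, -0.144, 0, 0, 0], [0.072, -0.216, 0, 0, 0], [0.096, -0.288, 0, 0, 0], [0.12, -0.36, 0, 0, 0]]

```text
t: 1.35
eef_pos: [383.4, -250.1, 297.5]
tcp_rot: [-3.142, 0.0, -0.156]
ft_force: [-0.4, -0.6, 0.2]
opening: 0.022
grip_force: 0.0
```

Call:
tcp_steps:
  ticks:
    - [[0.024, -0.072, 0, 0, 0], [0.048, -0.144, 0, 0, 0], [0.072, -0.216, 0, 0, 0], [0.096, -0.288, 0, 0, 0], [0.12, -0.36, 0, 0, 0]]

```text
t: 1.77
eef_pos: [470.6, -81.4, 297.5]
tcp_rot: [3.142, 0.0, -0.155]
ft_force: [0.2, -0.7, 0.1]
opening: 0.002
grip_force: 0.0
```

Call:
tcp_steps:
  ticks:
    - [[0.024, -0.072, 0, 0, 0], [0.048, -0.144, 0, 0, 0], [0.072, -0.216, 0, 0, 0], [0.096, -0.288, 0, 0, 0], [0.12, -0.36, 0, 0, 0]]

```text
t: 2.18
eef_pos: [557.7, 87.2, 297.3]
tcp_rot: [3.141, 0.0, -0.155]
ft_force: [0.7, -0.5, 0.1]
opening: 0.007
grip_force: 0.0
```

To row units: 160 mm / 500 = 0.32, 120 mm / 500 = 0.24.

Call:
tcp_steps:
  ticks:
    - [[0.028, -0.074, 0, 0, 0], [0.028, -0.074, 0.08, 0, 0], [0.028, -0.074, 0.16, 0, 0], [0.028, -0.074, 0.24, 0, 0], [0.028, -0.074, 0.32, 0, 0]]

```text
t: 2.6
eef_pos: [576.4, 119.9, 135.7]
tcp_rot: [3.141, -0.0, -0.155]
ft_force: [1.6, 0.2, -0.2]
opening: 0.007
grip_force: 0.0
```

Call:
tcp_steps:
  ticks:
    - [[0, 0, 0, 0, 0], [0, 0, 0, 0, 0]]

```text
t: 2.77
eef_pos: [576.3, 119.5, 136.7]
tcp_rot: [3.141, 0.004, -0.155]
ft_force: [0.2, 0.3, 1.0]
opening: 0.003
grip_force: 0.0
```

Run:
```python
from h import *
for n,(x0,y0,x1,y1),f in(("top",(185,175,305,265),6),("side",(175,90,285,215),4.8)):
    p,d=read_camera(n); cv2.imwrite(f"pics/{n}1.png",cv2.resize(p[y0:y1,x0:x1,::-1],None,fx=f,fy=f,interpolation=cv2.INTER_CUBIC))
print(env.state()["eef_pos"],env.state()["ft_force"])
```

```text
[578.08186062 119.64278003 139.77444552] [-0.48251735  0.12828976  0.51506138]
```

View pics/side1.png

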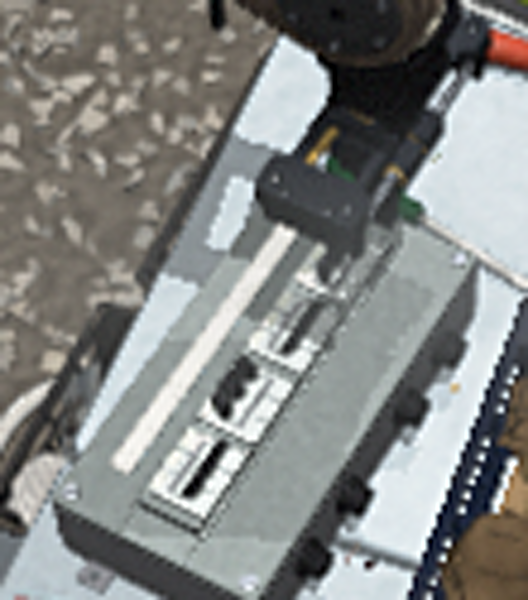

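The side crop shows the shut fingertip near (330,278), which is full-frame (243.7,147.5). It's on the far side of the first breaker, and the other levers are unchanged. I'll check the calibration against it.

Run:
```python
from h import *
print(ray("side",[[243.7,147.5]],137), env.state()["eef_pos"])
```

```text
[[556.34084913  87.47379358 137.        ]] [578.08186062 119.64278003 139.77444552]
```

Call:
tcp_steps:
  ticks:
    - [[0, 0, 0.04, 0, 0], [0, 0, 0.076, 0, 0], [0, 0, 0.076, 0, 0], [0, 0, 0.076, 0, 0]]

```text
t: 3.2
eef_pos: [577.7, 119.6, 101.4]
tcp_rot: [-3.141, -0.002, -0.155]
ft_force: [-0.0, -0.3, -0.4]
opening: 0.003
grip_force: 0.0
```

View pics/top1.png

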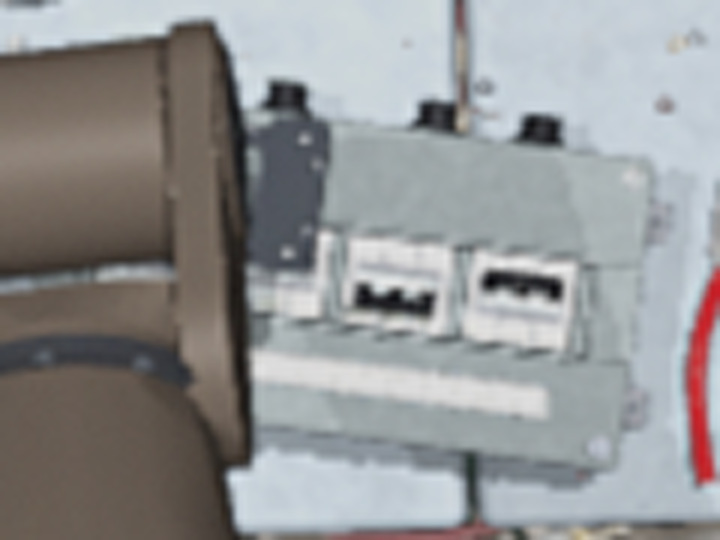

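The top view confirms breakers 3 and 4 are unchanged; the gripper hides the others. The dark spot I picked in the side view was the tripped lever itself, so I'll project the expected fingertip into a fresh picture instead.

Add to h.py:
```python
def proj(n,P):
    i,f=cam(n); M=R.from_euler("xyz",i["attitude"]).as_matrix(); c=(np.atleast_2d(P)-i["origin"])@M
    return c[:,:2]/c[:,2:]*f+[i["cx"],i["cy"]]
```

Run:
```python
from h import *
p,d=read_camera("side"); x0,y0=210,110;k=9
im=cv2.resize(p[y0:y0+65,x0:x0+70,::-1],None,fx=k,fy=k,interpolation=cv2.INTER_CUBIC)
for P,c in(((578,119.5,100),(0,255,0)),((542,127.5,112),(0,0,255)),((531.7,65.3,90),(255,0,0))):
    u=(proj("side",P)[0]-[x0,y0]+.5)*k; print(u); cv2.circle(im,tuple(int(v) for v in u),4,c,-1)
cv2.imwrite("pics/side2.png",im); print(env.state()["eef_pos"])
```

```text
[397.52766014 347.30665681]
[313.03747929 284.44800729]
[228.18124644 442.69007759]
[577.97116829 119.60974381 101.76573643]
```

View pics/side2.png

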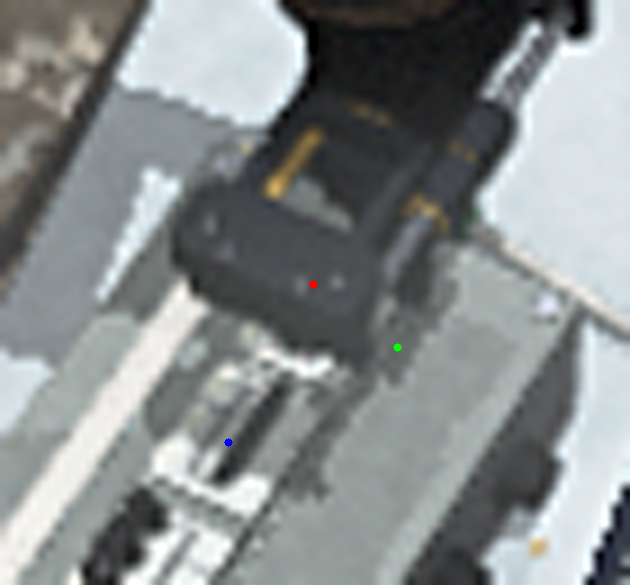

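The green mark (397,347) matches the visible fingertip, clear on the far side of the breaker. Now I'll push toward the robot in small steps.

To row units: -18 mm / 500 = -0.036, -14 mm / 500 = -0.028.

Call:
tcp_steps:
  ticks:
    - [[-0.014, 0, 0.004, 0, 0], [-0.028, 0, 0.004, 0, 0], [-0.036, 0, 0.004, 0, 0], [-0.036, 0, 0.004, 0, 0]]

```text
t: 3.58
eef_pos: [558.2, 122.6, 98.2]
tcp_rot: [3.142, -0.0, -0.155]
ft_force: [0.3, -0.4, 0.2]
opening: 0.005
grip_force: 0.0
```

Call:
tcp_steps:
  ticks:
    - [[-0.006, 0, 0, 0, 0], [-0.01, 0, 0, 0, 0], [-0.01, 0, 0, 0, 0]]

```text
t: 3.83
eef_pos: [553.9, 123.2, 97.6]
tcp_rot: [3.141, 0.0, -0.155]
ft_force: [0.0, 0.7, -0.4]
opening: 0.004
grip_force: 0.0
```

Call:
tcp_steps:
  ticks:
    - [[-0.002, 0, 0, 0, 0], [-0.006, 0, 0, 0, 0], [-0.006, 0, 0, 0, 0]]

```text
t: 4.08
eef_pos: [550.9, 123.6, 97.4]
tcp_rot: [3.141, 0.0, -0.155]
ft_force: [-0.0, -0.7, 0.5]
opening: 0.008
grip_force: 0.0
```

To row units: -2 mm / 500 = -0.004, -1 mm / 500 = -0.002.

Call:
tcp_steps:
  ticks:
    - [[-0.002, 0, 0, 0, 0], [-0.004, 0, 0, 0, 0], [-0.004, 0, 0, 0, 0]]

```text
t: 4.33
eef_pos: [549.1, 123.9, 97.5]
tcp_rot: [3.141, 0.0, -0.155]
ft_force: [-0.1, 0.0, -0.7]
opening: 0.005
grip_force: 0.0
```

Call:
tcp_steps:
  ticks:
    - [[-0.002, 0, 0, 0, 0], [-0.004, 0, 0, 0, 0], [-0.004, 0, 0, 0, 0]]

```text
t: 4.58
eef_pos: [547.1, 124.2, 97.5]
tcp_rot: [3.141, 0.0, -0.155]
ft_force: [-0.4, -0.7, -0.2]
opening: 0.004
grip_force: 0.0
```

To row units: -2 mm / 500 = -0.004, -1 mm / 500 = -0.002.

Call:
tcp_steps:
  ticks:
    - [[-0.002, 0, 0, 0, 0], [-0.004, 0, 0, 0, 0], [-0.004, 0, 0, 0, 0]]

```text
t: 4.83
eef_pos: [545.1, 124.5, 97.5]
tcp_rot: [3.142, 0.0, -0.155]
ft_force: [0.5, 0.1, -0.2]
opening: 0.006
grip_force: 0.0
```

Call:
tcp_steps:
  ticks:
    - [[-0.002, 0, 0, 0, 0], [-0.004, 0, 0, 0, 0], [-0.004, 0, 0, 0, 0]]

```text
t: 5.08
eef_pos: [543.1, 124.8, 97.5]
tcp_rot: [3.141, 0.0, -0.155]
ft_force: [0.9, -0.6, -0.6]
opening: 0.004
grip_force: 0.0
```

To row units: -2 mm / 500 = -0.004, -1 mm / 500 = -0.002.

Call:
tcp_steps:
  ticks:
    - [[-0.002, 0, 0, 0, 0], [-0.004, 0, 0, 0, 0], [-0.004, 0, 0, 0, 0]]

```text
t: 5.33
eef_pos: [541.1, 125.2, 97.5]
tcp_rot: [3.141, 0.0, -0.155]
ft_force: [0.1, -0.0, -0.2]
opening: 0.004
grip_force: 0.0
```

Call:
tcp_steps:
  ticks:
    - [[-0.002, 0, 0, 0, 0], [-0.004, 0, 0, 0, 0], [-0.004, 0, 0, 0, 0]]

```text
t: 5.58
eef_pos: [539.2, 125.5, 97.5]
tcp_rot: [3.141, 0.0, -0.155]
ft_force: [0.2, 0.1, -0.3]
opening: 0.008
grip_force: 0.0
```

To row units: -120 mm / 500 = -0.24, -80 mm / 500 = -0.16.

Call:
tcp_steps:
  ticks:
    - [[0, 0, -0.06, 0, 0], [0, 0, -0.12, 0, 0], [0, -0.08, -0.16, 0, 0], [0, -0.16, -0.16, 0, 0], [0, -0.24, -0.16, 0, 0]]

```text
t: 6.0
eef_pos: [558.7, 245.2, 179.5]
tcp_rot: [-3.14, -0.003, -0.157]
ft_force: [2.1, -0.9, 0.0]
opening: 0.006
grip_force: 0.0
```

Call:
tcp_steps:
  ticks:
    - [[0, -0.08, 0, 0, 0], [0, -0.16, 0, 0, 0], [0, -0.16, 0, 0, 0], [0, -0.16, 0, 0, 0]]

```text
t: 6.33
eef_pos: [569.8, 324.7, 176.8]
tcp_rot: [3.141, 0.001, -0.152]
ft_force: [0.7, -0.4, -0.8]
opening: 0.005
grip_force: 0.0
```

Run:
```python
from h import *
a=[]
for n,(x0,y0) in(("top",(185,185)),("side",(205,110))):
    p,d=read_camera(n); np.savez(n+"3",p=p); a.append(cv2.resize(p[y0:y0+65,x0:x0+65,::-1],None,fx=6,fy=6,interpolation=cv2.INTER_CUBIC))
cv2.imwrite("pics/both3.png",np.hstack(a))
print(env.state()["eef_pos"])
```

```text
[569.95792831 322.49662783 177.21190568]
```

View pics/both3.png

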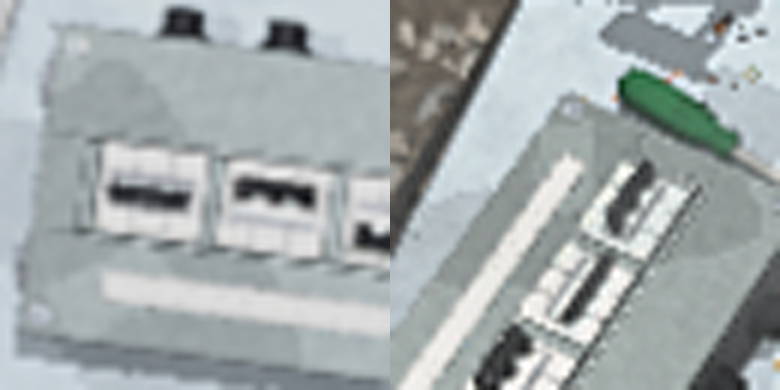

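The lever still looks nearly upright: it has moved less than 1 mm, and the fingers were lifted without it snapping. I need to check where the fingertip really is, using the depth cloud.

Add to h.py:
```python
def cloud(n,d):
    i,f=cam(n); M=R.from_euler("xyz",i["attitude"]).as_matrix(); v,u=np.mgrid[:384,:512]
    return np.dstack([(u-i["cx"])/f*d,(v-i["cy"])/f*d,d])@M.T+i["origin"]
```

Run:
```python
from h import *
p,d=read_camera("side"); W=cloud("side",d); np.savez("side4",p=p,d=d)
t=env.state()["eef_pos"]; print(t, proj("side",t))
k=(np.abs(W[...,0]-t[0])<60)&(np.abs(W[...,1]-t[1])<60)&(W[...,2]>120)&(W[...,2]<400)&(d>0)
for lo in range(120,300,15):
    m=k&(W[...,2]>=lo)&(W[...,2]<lo+15); q=W[m]
    if len(q): print(lo,len(q),q.min(0).round(),q.max(0).round(),np.median(q,0).round())
W=cloud("top",read_camera("top")[1]); p=np.load("top3.npz")["p"]
# black lever pixels on breakers, top view
g=p.max(2)<90
n,l,s,c=cv2.connectedComponentsWithStats(g[205:240,195:285].astype(np.uint8))
for i in range(1,n):
    if s[i,4]>8: print(c[i]+[195,205],s[i],ray("top",[c[i]+[195,205]],110)[0].round(1))
```

```text
[570.1525431  322.01627011 177.43064815] [[272.0312272   87.57426642]]
210 13 [570. 315. 211.] [583. 327. 224.] [578. 319. 216.]
225 16 [571. 311. 225.] [585. 330. 239.] [581. 315. 233.]
240 11 [578. 309. 242.] [584. 330. 254.] [582. 313. 246.]
255 2 [583. 320. 256.] [584. 325. 257.] [583. 323. 256.]
270 1 [582. 300. 284.] [582. 300. 284.] [582. 300. 284.]
285 37 [546. 276. 290.] [609. 339. 300.] [582. 302. 295.]
[209.34482759 217.24137931] [ 8 11 13  4 29] [540.6 126.6 110. ]
[230.4375 216.375 ] [30 10 12  4 32] [541.6  63.2 110. ]
[271.96875 221.75   ] [71 15 13  5 32] [522.4 -61.2 110. ]
[250.41176471 224.91176471] [49 18 13  5 34] [514.6   3.7 110. ]
```

Run:
```python
from h import *
z=np.load("side4.npz");p,d=z["p"],z["d"];W=cloud("side",d)
print(W[68:100:2,264:284:2,2].round().astype(int)); print(p[68:100:2,264:284:2].max(2))
x0,y0=225,40
im=cv2.resize(p[y0:y0+75,x0:x0+90,::-1],None,fx=8,fy=8,interpolation=cv2.INTER_CUBIC)
t=[570.1,322,177.4]
for P,c in((t,(0,255,0)),([570.1,322,211],(0,0,255))):
    u=(proj("side",P)[0]-[x0,y0]+.5)*8; cv2.circle(im,tuple(int(v) for v in u),4,c,-1)
cv2.imwrite("pics/side4.png",im)
# board cover z from side depth
print(np.median(W[145:150,251:257,2]), np.median(W[170:185,235:245,2]), ray("side",[[253,147]],80))
```

```text
[[328 332 330 331 330 294 305 307 303  10]
 [332 331 334 333 332 284 305 294 295  -6]
 [328 331 332 329 335 308 257   2   3   2]
 [332 329 329 331 325 304 242  -2   1   3]
 [320 326 329 327 305 244 235   2   0   4]
 [302 313 318 318 230 238 224   2   1   2]
 [297 300 302 311 216 223 217   5  -9   4]
 [ 26 291 294 297  52 212  50  49  54   3]
 [ 13  26  25 287  33  52  50  52  51  56]
 [  5   8  15  19  27  29  32  41  53  54]
 [  2   7   1   2  16  12  23  26  29  34]
 [  0   2   3   1   0  12  13  15  25  30]
 [ -1  -1   5   4  -2   2   7   9  13  18]
 [ -2   0   2   1   0   3   1   5   6   9]
 [  3  -4  -2   3   0   3  30  25   3   3]
 [ -2   1  -1   8  -2  20  30  26  30  29]]
[[ 52  54  54  57  35  19 102  91  20 143]
 [ 53  52  54  53  50 105  84 127 152 241]
 [ 86  54  58  55  48 109   0 251 232 226]
 [ 36  55  61  54  34  83  15 244 219 220]
 [ 20  23  32  19  40   5  50 241 220 224]
 [ 20   1  15   7   5  14  94 235 229 225]
 [  3  11  38   8  19   0 114 222 220 217]
 [ 69  38   5  10 129  70 188 214 205 214]
 [ 76  75  73  61  87  97 127 138 222 217]
 [108  74  70  78  81  84  88  76 205 244]
 [108 115 113  82  77  78  75  83  96  90]
 [119 119  91 119 120  89  76  68  79  70]
 [127 118 119 121 103 113 117 140  65  64]
 [149 148 122 128 118 126 116 158 227 136]
 [145 150 147 146 232 141 192 169 196 126]
 [144 146 147 168 141 166 192 202 211 204]]
81.99825233133663 79.99965415195823 [[569.2918457  135.47509933  80.        ]]
```

View pics/side4.png

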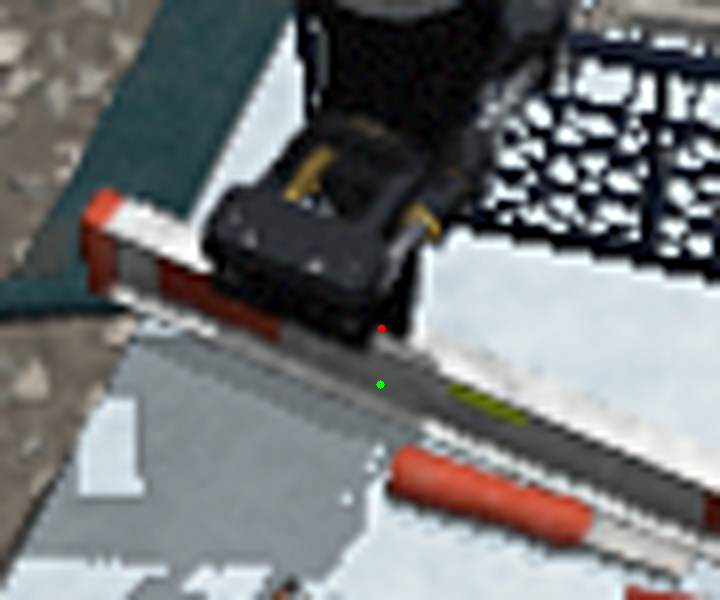

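The picture shows the shut fingers ending near the red mark (381,328), at z≈210, and not at the green one. So the real tip is about 32 mm above the reported TCP, and my pushes passed over the lever. I'll refine that offset.

Run:
```python
from h import *
ds=[]
for _ in range(6): ds.append(read_camera("side")[1])
t=env.state()["eef_pos"]; W=cloud("side",np.median(ds,0))
q=W[(np.abs(W[...,0]-t[0]-8)<25)&(np.abs(W[...,1]-t[1])<30)&(W[...,2]>120)&(W[...,2]<262)]
print(t); print(q[np.argsort(q[:,2])][:22].round(0).tolist())
m=(np.abs(W[...,0]-t[0])<45)&(np.abs(W[...,1]-t[1])<70)&(W[...,2]>270)&(W[...,2]<350); print(np.percentile(W[m][:,2],[0,5,25,50,75]))
```

```text
[570.42678852 322.5278822  177.68667195]
[[578.0, 317.0, 212.0], [570.0, 319.0, 212.0], [582.0, 316.0, 214.0], [583.0, 321.0, 214.0], [574.0, 318.0, 215.0], [578.0, 318.0, 216.0], [570.0, 320.0, 216.0], [583.0, 323.0, 217.0], [582.0, 316.0, 219.0], [575.0, 315.0, 222.0], [583.0, 322.0, 223.0], [578.0, 315.0, 224.0], [571.0, 317.0, 224.0], [582.0, 315.0, 225.0], [575.0, 315.0, 227.0], [584.0, 327.0, 227.0], [583.0, 321.0, 228.0], [578.0, 315.0, 229.0], [582.0, 314.0, 230.0], [584.0, 328.0, 231.0], [572.0, 314.0, 231.0], [583.0, 322.0, 232.0]]
[285.94740743 298.13453077 310.9909722  328.5426603  331.80405391]
```

To row units: 199 mm / 500 = 0.398, 120 mm / 500 = 0.24.

Call:
tcp_steps:
  ticks:
    - [[0.016, 0.08, 0, 0, 0], [0.032, 0.16, 0, 0, 0], [0.048, 0.24, 0, 0, 0], [0.064, 0.32, 0, 0, 0], [0.078, 0.398, 0, 0, 0]]

```text
t: 7.25
eef_pos: [577.8, 118.4, 177.7]
tcp_rot: [3.142, -0.0, -0.155]
ft_force: [0.9, 0.6, 0.5]
opening: 0.005
grip_force: 0.0
```

Call:
tcp_steps:
  ticks:
    - [[0, 0, 0.06, 0, 0], [0, 0, 0.12, 0, 0], [0, 0, 0.16, 0, 0], [0, 0, 0.16, 0, 0], [0, 0, 0.16, 0, 0]]

```text
t: 7.67
eef_pos: [577.8, 120.2, 97.3]
tcp_rot: [3.141, 0.001, -0.155]
ft_force: [-0.7, 0.2, 0.2]
opening: 0.004
grip_force: 0.0
```

Run:
```python
from h import *
ds=[read_camera("side")[1] for _ in range(5)]
t=env.state()["eef_pos"]; W=cloud("side",np.median(ds,0))
q=W[(np.abs(W[...,0]-t[0]-8)<30)&(np.abs(W[...,1]-t[1])<30)&(W[...,2]>114)&(W[...,2]<182)]
print(t); print(q[np.argsort(q[:,2])][:24].round(0).tolist())
```

```text
[578.61759107 120.63821832  98.87443047]
[[588.0, 115.0, 134.0], [592.0, 125.0, 135.0], [581.0, 116.0, 135.0], [591.0, 116.0, 135.0], [585.0, 116.0, 137.0], [591.0, 117.0, 139.0], [592.0, 124.0, 141.0], [591.0, 118.0, 144.0], [589.0, 112.0, 145.0], [582.0, 113.0, 146.0], [586.0, 113.0, 147.0], [592.0, 124.0, 147.0], [590.0, 112.0, 151.0], [592.0, 116.0, 152.0], [592.0, 124.0, 153.0], [586.0, 113.0, 153.0], [590.0, 112.0, 156.0], [591.0, 117.0, 157.0], [592.0, 123.0, 159.0], [592.0, 116.0, 162.0], [590.0, 111.0, 163.0], [590.0, 119.0, 163.0], [592.0, 124.0, 163.0], [590.0, 112.0, 167.0]]
```

To row units: 32 mm / 500 = 0.064, 26 mm / 500 = 0.052.

Call:
tcp_steps:
  ticks:
    - [[0, 0, 0.028, 0, 0], [0, 0, 0.052, 0, 0], [0, 0, 0.064, 0, 0], [0, 0, 0.064, 0, 0]]

```text
t: 8.25
eef_pos: [577.7, 120.4, 65.0]
tcp_rot: [3.141, 0.001, -0.155]
ft_force: [-0.0, -0.8, -0.8]
opening: 0.006
grip_force: 0.0
```

Call:
tcp_steps:
  ticks:
    - [[-0.014, 0, 0, 0, 0], [-0.028, 0, 0, 0, 0], [-0.04, 0, 0, 0, 0], [-0.04, 0, 0, 0, 0]]

```text
t: 8.58
eef_pos: [557.1, 123.8, 66.2]
tcp_rot: [3.142, -0.0, -0.155]
ft_force: [1.2, 0.6, -0.3]
opening: 0.006
grip_force: 0.0
```

Call:
tcp_steps:
  ticks:
    - [[-0.004, 0, 0, 0, 0], [-0.008, 0, 0, 0, 0], [-0.008, 0, 0, 0, 0]]

```text
t: 8.83
eef_pos: [554.2, 124.1, 65.7]
tcp_rot: [3.142, -0.0, -0.155]
ft_force: [0.7, 0.0, -0.1]
opening: 0.006
grip_force: 0.0
```

Call:
tcp_steps:
  ticks:
    - [[-0.004, 0, 0, 0, 0], [-0.008, 0, 0, 0, 0], [-0.008, 0, 0, 0, 0]]

```text
t: 9.08
eef_pos: [550.4, 124.7, 65.5]
tcp_rot: [3.142, -0.001, -0.155]
ft_force: [1.8, 0.4, -0.2]
opening: 0.001
grip_force: 0.7
```

Contact: 1.8 N. I'll continue in 2 mm steps.

To row units: -2 mm / 500 = -0.004, -1 mm / 500 = -0.002.

Call:
tcp_steps:
  ticks:
    - [[-0.002, 0, 0, 0, 0], [-0.004, 0, 0, 0, 0], [-0.004, 0, 0, 0, 0]]

```text
t: 9.33
eef_pos: [549.7, 124.9, 65.8]
tcp_rot: [-3.141, -0.003, -0.155]
ft_force: [5.7, -1.1, -1.7]
opening: 0.005
grip_force: 3.0
```

Call:
tcp_steps:
  ticks:
    - [[-0.002, 0, 0, 0, 0], [-0.004, 0, 0, 0, 0], [-0.004, 0, 0, 0, 0]]

```text
t: 9.58
eef_pos: [549.3, 124.9, 66.1]
tcp_rot: [-3.141, -0.006, -0.155]
ft_force: [12.0, -2.6, -3.8]
opening: 0.005
grip_force: 5.9
```

Force is now rising stiffly (12 N after about 7.5 mm of travel), which suggests the lever is at its stop. I'll back off, lift, move aside and check.

To row units: -75 mm / 500 = -0.15, -70 mm / 500 = -0.14.

Call:
tcp_steps:
  ticks:
    - [[0.012, 0, 0, 0, 0], [0.024, 0, -0.04, 0, 0], [0.024, 0, -0.1, 0, 0], [0.024, -0.06, -0.15, 0, 0], [0.024, -0.14, -0.15, 0, 0]]

```text
t: 10.0
eef_pos: [571.0, 192.0, 145.3]
tcp_rot: [-3.14, -0.005, -0.159]
ft_force: [1.2, -0.3, -0.1]
opening: 0.004
grip_force: 0.0
```

Call:
tcp_steps:
  ticks:
    - [[0, -0.08, 0, 0, 0], [0, -0.16, 0, 0, 0], [0, -0.24, 0, 0, 0], [0, -0.24, 0, 0, 0]]

```text
t: 10.33
eef_pos: [587.4, 317.1, 140.0]
tcp_rot: [-3.141, 0.0, -0.151]
ft_force: [1.0, 0.3, -0.5]
opening: 0.006
grip_force: 0.0
```

Add to h.py:
```python
def levers():
    g=read_camera("top")[0].max(2)<90
    n,l,s,c=cv2.connectedComponentsWithStats(g[205:240,195:285].astype(np.uint8))
    for i in range(1,n):
        if s[i,4]>8: print(c[i]+[195,205],s[i],ray("top",[c[i]+[195,205]],110)[0].round(1))
```

```bash
python3 -c "
from h import *
levers();print(env.state()['t'])"
```

```text
[230.4375 216.375 ] [30 10 12  4 32] [541.6  63.2 110. ]
[208.61764706 219.47058824] [ 8 12 13  5 34] [534.  128.9 110. ]
[271.96875 221.75   ] [71 15 13  5 32] [522.4 -61.2 110. ]
[250.41176471 224.91176471] [49 18 13  5 34] [514.6   3.7 110. ]
10.3833
```

The lever is off: it matches breaker 3's position plus two pitches, to within 1 mm. Next I'll go round to the near side and push away.

To row units: 194 mm / 500 = 0.388, 156 mm / 500 = 0.312.

Call:
tcp_steps:
  ticks:
    - [[-0.02, 0.078, 0, 0, 0], [-0.04, 0.156, 0, 0, 0], [-0.06, 0.234, 0, 0, 0], [-0.08, 0.312, 0, 0, 0], [-0.1, 0.388, 0, 0, 0]]

```text
t: 10.8
eef_pos: [506.4, 125.0, 140.4]
tcp_rot: [3.141, 0.001, -0.156]
ft_force: [0.9, -0.5, -0.1]
opening: 0.006
grip_force: 0.0
```

Call:
tcp_steps:
  ticks:
    - [[0, 0, 0, 0, 0], [0, 0, 0.06, 0, 0], [0, 0, 0.11, 0, 0], [0, 0, 0.148, 0, 0], [0, 0, 0.148, 0, 0]]

```text
t: 11.22
eef_pos: [506.1, 126.3, 63.6]
tcp_rot: [3.14, 0.006, -0.156]
ft_force: [0.3, -0.1, -0.3]
opening: 0.007
grip_force: 0.0
```

Call:
tcp_steps:
  ticks:
    - [[0.008, 0, 0, 0, 0], [0.016, 0, 0, 0, 0], [0.016, 0, 0, 0, 0]]

```text
t: 11.47
eef_pos: [517.2, 125.9, 67.7]
tcp_rot: [-3.141, -0.001, -0.155]
ft_force: [-1.1, -0.3, -0.7]
opening: 0.005
grip_force: 0.3
```

To row units: 6 mm / 500 = 0.012, 4 mm / 500 = 0.008.

Call:
tcp_steps:
  ticks:
    - [[0.004, 0, 0, 0, 0], [0.008, 0, 0, 0, 0], [0.012, 0, 0, 0, 0], [0.012, 0, 0, 0, 0]]

```text
t: 11.8
eef_pos: [522.8, 125.1, 66.9]
tcp_rot: [-3.141, -0.001, -0.155]
ft_force: [-0.8, 0.1, -0.9]
opening: 0.003
grip_force: 0.2
```

Call:
tcp_steps:
  ticks:
    - [[0.004, 0, 0, 0, 0], [0.008, 0, 0, 0, 0], [0.008, 0, 0, 0, 0]]

```text
t: 12.05
eef_pos: [526.6, 124.4, 66.5]
tcp_rot: [-3.142, -0.001, -0.155]
ft_force: [-0.3, 0.2, 0.4]
opening: 0.004
grip_force: 0.0
```

Call:
tcp_steps:
  ticks:
    - [[0.004, 0, 0, 0, 0], [0.006, 0, 0, 0, 0], [0.006, 0, 0, 0, 0]]

```text
t: 12.3
eef_pos: [529.4, 124.0, 66.5]
tcp_rot: [3.142, -0.0, -0.155]
ft_force: [0.3, 0.3, 1.0]
opening: 0.006
grip_force: 0.0
```

To row units: 3 mm / 500 = 0.006, 2 mm / 500 = 0.004.

Call:
tcp_steps:
  ticks:
    - [[0.004, 0, 0, 0, 0], [0.006, 0, 0, 0, 0], [0.006, 0, 0, 0, 0]]

```text
t: 12.55
eef_pos: [532.3, 123.5, 66.5]
tcp_rot: [3.142, -0.0, -0.155]
ft_force: [0.2, -0.5, 0.1]
opening: 0.002
grip_force: 0.0
```

Call:
tcp_steps:
  ticks:
    - [[0.002, 0, 0, 0, 0], [0.004, 0, 0, 0, 0], [0.004, 0, 0, 0, 0]]

```text
t: 12.8
eef_pos: [534.0, 123.2, 66.5]
tcp_rot: [3.141, 0.0, -0.155]
ft_force: [0.2, -0.1, -0.7]
opening: 0.01
grip_force: 0.2
```

Call:
tcp_steps:
  ticks:
    - [[0.002, 0, 0, 0, 0], [0.004, 0, 0, 0, 0], [0.004, 0, 0, 0, 0]]

```text
t: 13.05
eef_pos: [534.7, 123.0, 66.2]
tcp_rot: [3.141, 0.003, -0.155]
ft_force: [-5.1, 1.1, 1.7]
opening: 0.005
grip_force: 2.8
```

Stiff stop at 5 N, as predicted. I'll back off, lift clear and verify.

To row units: -75 mm / 500 = -0.15, -70 mm / 500 = -0.14.

Call:
tcp_steps:
  ticks:
    - [[-0.012, 0, 0, 0, 0], [-0.024, 0, -0.04, 0, 0], [-0.024, 0, -0.1, 0, 0], [-0.024, -0.06, -0.15, 0, 0], [-0.024, -0.14, -0.15, 0, 0]]

```text
t: 13.47
eef_pos: [537.0, 193.5, 146.5]
tcp_rot: [-3.139, -0.007, -0.159]
ft_force: [1.5, -0.2, -0.3]
opening: 0.006
grip_force: 0.0
```

Call:
tcp_steps:
  ticks:
    - [[0, -0.08, 0, 0, 0], [0, -0.16, 0, 0, 0], [0, -0.24, 0, 0, 0], [0, -0.24, 0, 0, 0]]

```text
t: 13.8
eef_pos: [553.8, 318.3, 141.4]
tcp_rot: [-3.14, -0.002, -0.151]
ft_force: [-0.6, 0.5, -0.3]
opening: 0.006
grip_force: 0.0
```

Run:
```python
from h import *
levers();print(env.state()['t'])
p=read_camera("top")[0]; cv2.imwrite("pics/end.png",cv2.resize(p[165:285,140:320,::-1],None,fx=4.4,fy=4.4,interpolation=cv2.INTER_CUBIC))
```

```text
[209.91428571 213.77142857] [ 9  7 13  5 35] [551.  124.7 110. ]
[230.4375 216.375 ] [30 10 12  4 32] [541.6  63.2 110. ]
[271.96875 221.75   ] [71 15 13  5 32] [522.4 -61.2 110. ]
[250.41176471 224.91176471] [49 18 13  5 34] [514.6   3.7 110. ]
13.85
```

View pics/end.png

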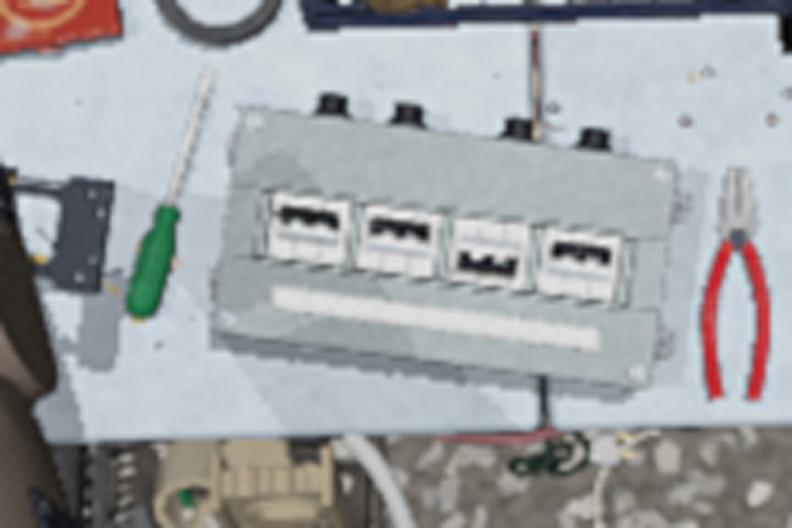

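The final picture shows the reset lever at (308,215), on like breakers 2 and 4. Breaker 3 is still off at (487,265), the tools haven't moved and the hand is clear.

```bash
python3 -c "
from cell import env, job, read_camera, camera_info
print(job.job_done())"
```

```text
the job is handed in; nothing more can be done
None
```

The tripped breaker (leftmost in the row) was pushed fully off and then fully on, the other three levers read the same as before, the tools by the board look undisturbed, and the job was handed in at about 14 s with the hand clear. A first pass missed, passing above the lever because the fingertips sit about 33 mm higher than the reported TCP.

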